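Twist-lock a unit into its dock

TASK

Mount the orange-footed unit in the orange dock on the bench: lower it with its two lugs through the dock's two gaps until it sits fully down on the seat, then turn it clockwise (seen from above), roughly a quarter turn, so that both lugs are locked under the lips, and let go. Leave the blue-footed unit where it stands.

Things in the scene. Friction and masses are not known exactly. Their poses are not given: they have to be found in the camera images.
- unit_orange_mid (a point): Unit to mount: black round body (54 mm across, 40 tall, white top; grip it across, any direction) on an orange foot; loose, upright. Point: centre of the black body, 48 mm above the foot's underside. Foot: disc 52 mm across, 8 thick, with two like lugs 18 mm wide, 8 thick, reaching 45 mm from the centre along this frame's +x and -x; above it a neck, to 28 mm. z up. 0.23 to 0.36 kg.
- dock: Dock fixed to the bench: aluminium plate 136 mm square, dark round seat, two orange lips. Origin: centre of its underside, on the bench; z up. The gaps between the lips face its +x and -x; lower the unit centred, lugs along this x axis (within 12 degrees, 5 mm). Unit's mid point when seated: 56 mm above this origin. Turning clockwise 60 to 95 degrees locks it, with light friction only.
- dock_seat (a point): Centre of the dock's seat surface, 8 mm above the dock's origin; same axes. The lips span 40 to 140 and 220 to 320 degrees counterclockwise from +x. They overhang from radius 33 mm to a wall at 52 mm; underside 12 mm above the seat, top 17 mm above it (the dock's highest part). Stops under them block counterclockwise turns beyond 25 degrees or so and clockwise ones beyond 105 or so.
- unit_blue_mid (a point): Bystander to leave alone: same shape and size, but with a blue foot. Point: centre of its black body, 48 mm above the bench.
Not all that is in view belongs to the job. What is shaped like the part that bears unit_orange_mid but pink, purple or turquoise is not meant.

How it is judged (in metres and radians):
On the way:
1. the orange unit sits on the dock's seat, upright, its lugs still in the gaps (within 35 degrees) (z of unit_orange_mid in the frame of dock below 0.06 m and horizontal distance between unit_orange_mid and dock below 0.012 m and angle between unit_orange_mid's own z axis and vertical below 0.12 rad and angle between the x axis of unit_orange_mid and the x axis of dock, either way round below 0.61 rad), for 0.1 s.
At the end, for the whole second after the job is handed in: The orange unit stands upright on the dock's seat (within 4 mm of fully down, centred within 12 mm, tilted less than 7 degrees), its lugs turned at least 50 degrees out of the gaps, so that they lie under the lips; it is released and at rest (z of unit_orange_mid in the frame of dock below 0.06 m and horizontal distance between unit_orange_mid and dock below 0.012 m and angle between unit_orange_mid's own z axis and vertical below 0.12 rad and angle between the x axis of unit_orange_mid and the x axis of dock, either way round above 0.87 rad); the robot touches nothing.
It fails at once if the blue unit is moved more than 25 mm or tipped (distance of unit_blue_mid from where it was at the start of the episode above 0.025 m or angle between unit_blue_mid's own z axis and vertical above 0.4 rad).
It also fails if it takes over 40 s, if anything falls off the work surface, if the arm or the gripper's body presses on something with over 40 N, if the wrist force passes 120 N, or if a joint passes its speed limit or range.

ROBOT

A 6-joint arm with a two-finger parallel gripper is mounted at the origin on a cart in front of the work surface, level with it; the furniture and walls round the work are solid. World frame = base frame: x ahead of the robot, y to its left, z up, the work surface at z = 0. Lengths are in m, angles in degrees, forces in N, time in s.
With the tool pointing down it reaches from about 0.35 to 0.875 m from the base axis. Payload 4.2 kg.
Tool frame: the origin (TCP) lies on the centre line of the jaws, within the pads' length; the fingertips stand 25 mm ahead of it and the grasp point (between the pads) lies 6 mm ahead of it; z points along the fingers, y is the line along which they close (so a half turn about z gives the same grasp; the last joint's range is limited). The gripper opens to 87 mm and grips with 3 to 60 N. Pads are 19 mm wide; open, the fingers measure 117 mm over their backs; the gripper's body (75 mm by 190 mm) begins 51 mm behind the grasp point.
Start: joints at [-49.698, 22.042, 0.453, 0, -68.411, -14.817], TCP at [0.269, -0.564, 0.248] pointing down, gripper open.
Joint ranges: [-179.83, 179.83], [-69.29, 118.12], [-61.27, 80.66], [-181.25, 117.63], [-171.15, -9.14], [-177.46, 177.46]. Speed limits (degrees/s): [159.86, 159.86, 180, 180, 180, 180].

INTERFACE

Orientations are given as a 3x3 rotation matrix whose columns are the frame's x, y, z axes.
In Python, from station import r gives the robot as it stands.
- The arm moves only by the tool move_arm, never from a script. Its argument "series" is a list of rows, each an object with "grip": the opening, from 0 (shut) to 1 (fully open); "xyz": the shift along the tool's x, y, z in mm, a list of three; "angular": the turn, a rotation vector about the tool's x, y, z in rad, a list of three. A call has 1 to 10 rows; each row is the pose to reach, as a shift and turn from the pose commanded when the call began, along the tool's axes at that moment; what a row does not reach only later rows make up. A row lasts 1/10 s, in which the tool goes at most 50 mm and 8.59 degrees, less where a joint would pass 70% of its speed; a pose out of reach is approached as far as the arm can. A call with a gripper value outside its range is refused whole. The fingers move at their own pace and stop on an object; the grip force is fixed at half the most. Time passes only in rows, so rows that repeat a pose let the fingers close. It gives the time, the measured TCP pose, the force, the opening and the grip force at its end, in the units of the state.
- r.sense(): the state, without advancing time (a new reading comes with each control period).
- r.capture(name): name is "side" or "top" or "wrist"; returns a dict with "img" (420x560x3 uint8, red, green, blue), "camera_matrix" (3x3 intrinsics, pixels), "rvec" (rotation vector, rad) and "tvec" (3), from world to camera coordinates, as OpenCV has them; the wrist camera has in their place "hand_eye" (4x4, takes a point from camera to tool coordinates, whose origin is the TCP and whose axes are the flange's). Camera axes: x right, y down, z forward; pixel columns grow to the right and rows downward; lengths in m; the calibration is good to about 2 mm. A picture is of the moment at which its call begins: read the wrist's pose just before it. There is no depth.
- r.finish_job(): hands the job in; it is judged then, once.
The state is a dict: "time_s": time; "joints": joint angles; "joint_velocities": joint speeds; "effort": joint torques, N m; "tcp_pos": TCP position; "ee_rot": TCP orientation; "wrist_force": force on the tool from outside, world axes, zero at the start; "moment": the same for the moment, N m; "gripper_width": opening from 0.0 (shut) to 1.0 (fully open); "gripper_force": force on a finger pad.
Only numpy, scipy, OpenCV 4.12 (cv2) and the standard library are available. Lean on these libraries where they do the work, as an engineer would, in place of code of your own. Each camera call takes 0.05 s, during which the arm holds its last target. There are 200 camera calls.

## Working session

There is one attempt and no reset: what is moved stays moved. The work goes in short steps, Python scripts to look and compute and a tool call to move; the robot and the scene stay as the last step left them, time stands still between calls to the robot, and variables do not carry over. Pictures are saved under pics/ and viewed, at most 10 in all, crops included, and the job is handed in when it is done.

Besides the shell and the picture viewer there is one more tool, called after "Request:" by a JSON object that holds its "fn" and its "kwargs". move_arm: Moves the arm, as the interface text tells. Its arguments: {"type":"object","properties":{"series":{"type":"array"}},"required":["series"]}

```bash
ls; mkdir -p pics
cat > h.py <<'E'
import numpy as np, cv2
from station import r
def cap(n):
    s=r.sense(); c=r.capture(n); K=np.array(c["camera_matrix"],float)
    if n=="wrist":
        T=np.eye(4);T[:3,:3]=s["ee_rot"];T[:3,3]=s["tcp_pos"];T=T@np.array(c["hand_eye"])
        R=T[:3,:3];o=T[:3,3]
    else:
        R=cv2.Rodrigues(np.array(c["rvec"],float))[0].T;o=-R@np.array(c["tvec"],float).ravel()
    return c["img"],K,R,o
def ray(px,K,R,o,z):
    px=np.atleast_2d(np.array(px,float));d=np.c_[px,np.ones(len(px))]@np.linalg.inv(K).T@R.T
    return o+d*((z-o[2])/d[:,2])[:,None]
def save(n,img):cv2.imwrite("pics/"+n,img[...,::-1])
E
python3 - <<'E'
from h import *
a=cap("top");b=cap("side")
save("t0.png",a[0]);save("s0.png",b[0])
np.savez("c0.npz",ti=a[0],si=b[0])
print(a[3],b[3],a[2])
print(r.sense())
E
```

```text
pics
[0.46944269 0.14999253 1.31455419] [-0.03671502  1.03645025  0.55939102] [[ 0.02851962 -0.99798395  0.05669805]
 [-0.99955999 -0.02801017  0.00975996]
 [-0.00815216 -0.05695146 -0.99834367]]
{'time_s': 0.1, 'joints': array([-4.96970767e+01,  2.20863358e+01,  3.87271951e-01, -2.61640111e-02,
       -6.84126809e+01, -1.48167443e+01]), 'joint_velocities': array([ 0.01951971, -0.06437732,  0.19322897,  0.03206035,  0.03068266,
        0.04489838]), 'effort': array([-3.62868550e-04, -3.91689634e+01,  1.87934196e+01,  4.23186466e+00,
        1.34513149e-02, -8.77014395e-05]), 'tcp_pos': array([ 0.26873775, -0.56371861,  0.24656467]), 'ee_rot': array([[-9.02761524e-01, -4.30140387e-01, -9.37667118e-04],
       [-4.30141399e-01,  9.02759808e-01,  1.76200587e-03],
       [ 8.85783015e-05,  1.99400055e-03, -9.99998008e-01]]), 'wrist_force': array([ 0.39636955, -1.24245743, -0.14131545]), 'moment': array([ 0.00968535, -0.02203945,  0.0166254 ]), 'gripper_force': 0.0, 'gripper_width': 0.9957586499121698}
```

View pics/t0.png

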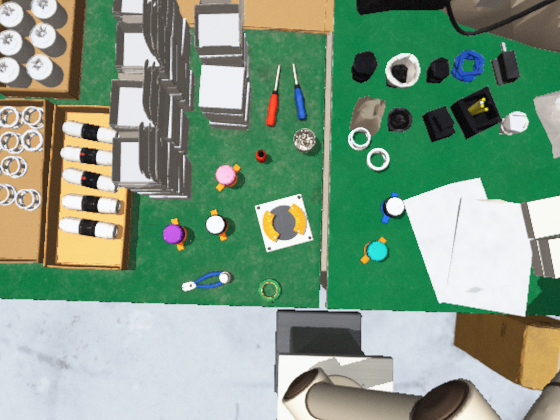

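View pics/s0.png

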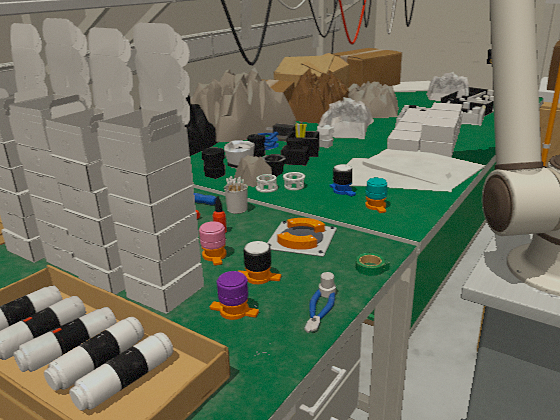

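The candidates in the top view are: black body with white top and orange foot (216,225), pink (227,176), purple (174,234), turquoise (376,251), and white top with blue foot (394,207). I choose (216,225). The dock is at (285,222), with its gaps running roughly vertically in the image. A close crop will check this while I measure.

Run:
```python
from h import *
img,K,R,o=cap("top")
hsv=cv2.cvtColor(img,cv2.COLOR_RGB2HSV)
def comps(m,x0,x1,y0,y1,mina=6):
    mm=np.zeros_like(m);mm[y0:y1,x0:x1]=m[y0:y1,x0:x1]
    n,l,st,c=cv2.connectedComponentsWithStats(mm)
    return [(st[i,4],c[i].round(1),l==i) for i in range(1,n) if st[i,4]>=mina]
org=cv2.inRange(hsv,(8,130,120),(25,255,255))
wh=cv2.inRange(hsv,(0,0,170),(180,60,255))
print("unit lugs")
for a,c,_ in comps(org,195,240,200,250): print(a,c,ray(c,K,R,o,.008)[0].round(4))
print("unit white")
for a,c,_ in comps(wh,195,240,205,250): print(a,c,ray(c,K,R,o,.068)[0].round(4))
print("dock lips")
for a,c,_ in comps(org,250,320,190,255,40): print(a,c,ray(c,K,R,o,.025)[0].round(4))
print("plate")
for a,c,m in comps(wh,245,322,185,260,200):
    cn=max(cv2.findContours(m.astype(np.uint8),0,2)[0],key=cv2.contourArea)
    b=cv2.boxPoints(cv2.minAreaRect(cn));P=ray(b,K,R,o,.005);print(a,P.round(4).tolist(),P.mean(0))
print("blue",[ (c,ray(c,K,R,o,.068)[0].round(3)) for a,c,_ in comps(wh,380,404,196,220)])
save("t1.png",cv2.resize(img[160:265,150:325],None,fx=4,fy=4,interpolation=cv2.INTER_CUBIC))
```

```text
unit lugs
37 [213.9 212. ] [0.5406 0.3538 0.008 ]
58 [223.  235.7] [0.4748 0.3258 0.008 ]
unit white
255 [214.7 224.1] [0.505  0.3411 0.068 ]
dock lips
276 [297.9 218.4] [0.5285 0.1176 0.025 ]
277 [269.4 226. ] [0.5052 0.1959 0.025 ]
plate
1073 [[0.5631, 0.2424, 0.005], [0.6018, 0.1109, 0.005], [0.4706, 0.0728, 0.005], [0.4322, 0.2036, 0.005]] [0.51691142 0.1574109  0.005     ]
blue [(array([394.8, 205.7]), array([ 0.568, -0.14 ,  0.068]))]
```

View pics/t1.png

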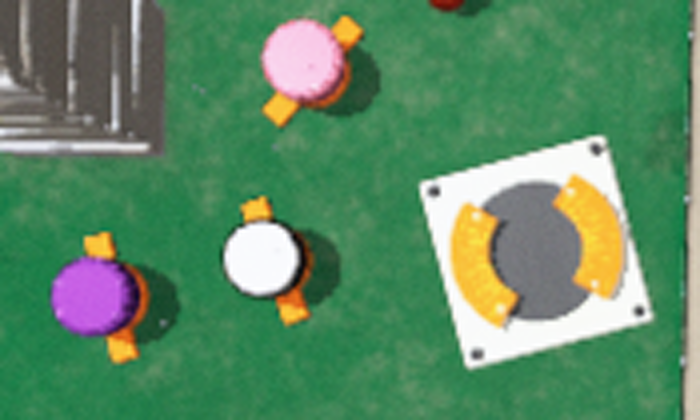

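The crop shows the black body with white top and orange foot, lugs at about 23° in world. The dock gaps lie at about 16.5°. Moving over the unit now.

Request:
{"fn": "move_arm", "kwargs": {"series": [{"grip":1,"xyz":[-301,358,0],"angular":[0,0,0]},{"grip":1,"xyz":[-301,358,0],"angular":[0,0,0]},{"grip":1,"xyz":[-301,358,0],"angular":[0,0,0]},{"grip":1,"xyz":[-301,358,0],"angular":[0,0,0]},{"grip":1,"xyz":[-301,358,0],"angular":[0,0,0]},{"grip":1,"xyz":[-301,358,0],"angular":[0,0,0]},{"grip":1,"xyz":[-301,358,0],"angular":[0,0,0]},{"grip":1,"xyz":[-301,358,0],"angular":[0,0,0]},{"grip":1,"xyz":[-301,358,0],"angular":[0,0,0]},{"grip":1,"xyz":[-301,358,0],"angular":[0,0,0]}]}}

```text
time_s: 1.15
tcp_pos: [0.387, -0.1083, 0.2478]
ee_rot: [[-0.901, -0.434, 0.001], [-0.434, 0.901, 0.001], [-0.001, 0.0, -1.0]]
wrist_force: [-0.2, -0.3, 0.7]
gripper_width: 1.005
gripper_force: 0.0
```

Request:
{"fn": "move_arm", "kwargs": {"series": [{"grip":1,"xyz":[-300,355,0],"angular":[0,0,0]},{"grip":1,"xyz":[-300,355,0],"angular":[0,0,0]},{"grip":1,"xyz":[-300,355,0],"angular":[0,0,0]},{"grip":1,"xyz":[-300,355,0],"angular":[0,0,0]},{"grip":1,"xyz":[-300,355,0],"angular":[0,0,0]},{"grip":1,"xyz":[-300,355,0],"angular":[0,0,0]},{"grip":1,"xyz":[-300,355,0],"angular":[0,0,0]},{"grip":1,"xyz":[-300,355,0],"angular":[0,0,0]},{"grip":1,"xyz":[-300,355,0],"angular":[0,0,0]},{"grip":1,"xyz":[-300,355,0],"angular":[0,0,0]}]}}

```text
time_s: 2.15
tcp_pos: [0.5052, 0.3421, 0.2461]
ee_rot: [[-0.901, -0.433, -0.0], [-0.433, 0.901, -0.0], [0.0, -0.0, -1.0]]
wrist_force: [-0.9, -0.2, -0.6]
gripper_width: 0.997
gripper_force: 0.0
```

Run:
```python
from h import *
img,K,R,o=cap("wrist");save("w0.png",img);print(o,R.round(2).tolist(),r.sense()["joints"],r.sense()["tcp_pos"])
np.savez("w0.npz",img=img,K=K,R=R,o=o)
```

```text
[0.44633301 0.31259664 0.38459323] [[-0.43, 0.87, 0.22], [0.9, 0.42, 0.11], [0.0, 0.24, -0.97]] [ 4.92842369e+01  2.06788826e+01 -1.85938959e+00 -5.52523910e-04
 -6.74876835e+01 -1.13625180e+02] [0.50528865 0.3421526  0.24596636]
```

View pics/w0.png

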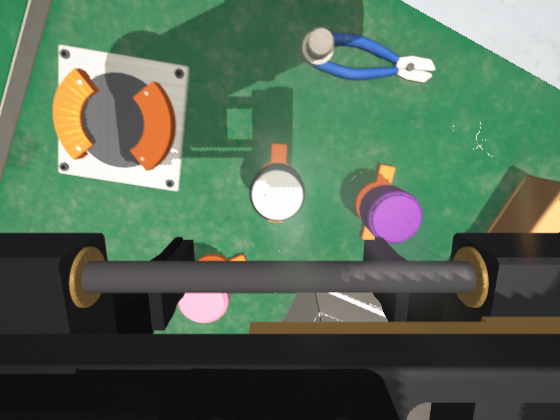

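The wrist view shows the unit's white top at (277,192), lugs at (279,154) and (275,221), and the dock at (117,118).

Run:
```python
from h import *
d=np.load("w0.npz");img,K,R,o=[d[k] for k in("img","K","R","o")]
hsv=cv2.cvtColor(img,cv2.COLOR_RGB2HSV)
def big(m,x0,x1,y0,y1,k=1):
    mm=np.zeros_like(m);mm[y0:y1,x0:x1]=m[y0:y1,x0:x1]
    return sorted(cv2.findContours(mm,0,1)[0],key=cv2.contourArea)[-k:]
wh=cv2.inRange(hsv,(0,0,150),(180,70,255));org=cv2.inRange(hsv,(4,130,100),(25,255,255))
c=big(wh,245,310,160,225)[0];(u,v),rr=cv2.minEnclosingCircle(c);m=cv2.fitEllipse(c)
print("unit",(u,v),rr,m,ray([(u,v),m[0]],K,R,o,.068))
cl=big(org,262,295,138,165)[0];b=cv2.minAreaRect(cl);print("lug",b);P=ray([b[0]],K,R,o,.008)[0];print(P)
C=ray(m[0],K,R,o,.068)[0];print("lugdir",np.degrees(np.arctan2(*(P-C)[1::-1])), np.hypot(*(P-C)[:2]))
L=[cv2.moments(x) for x in big(org,40,185,60,175,2)]
L=ray([(q["m10"]/q["m00"],q["m01"]/q["m00"]) for q in L],K,R,o,.025)
print("lips",L,L.mean(0))
c=big(cv2.bitwise_or(cv2.bitwise_or(wh,org),cv2.inRange(hsv,(0,0,60),(180,60,150))),50,195,35,198)[0];b=cv2.approxPolyDP(cv2.convexHull(c),8,True)[:,0];P=ray(b,K,R,o,.006);print("plate",b.tolist(),P.round(4).tolist(),P.mean(0))
```

```text
unit (277.4530944824219, 196.64447021484375) 27.414871215820312 ((277.426025390625, 195.3658905029297), (49.462520599365234, 52.889503479003906), 137.2068634033203) [[0.50743254 0.3410414  0.068     ]
 [0.50631218 0.34047685 0.068     ]]
lug ((279.0, 153.0), (18.0, 14.0), 90.0)
[0.47372262 0.32667433 0.008     ]
lugdir -157.0460822548995 0.03539192608875801
lips [[0.52653362 0.11697533 0.025     ]
 [0.5031645  0.19713311 0.025     ]] [0.51484906 0.15705422 0.025     ]
plate [[58, 44], [189, 68], [177, 191], [58, 172]] [[0.472, 0.0729, 0.006], [0.4351, 0.2034, 0.006], [0.5631, 0.2401, 0.006], [0.6007, 0.111, 0.006]] [0.51772455 0.15686781 0.006     ]
```

Request:
{"fn": "move_arm", "kwargs": {"series": [{"grip":1,"xyz":[0,0,50],"angular":[0,0,-0.15]},{"grip":1,"xyz":[0,0,90],"angular":[0,0,-0.3]},{"grip":1,"xyz":[0,0,90],"angular":[0,0,-0.45]},{"grip":1,"xyz":[0,0,90],"angular":[0,0,-0.6]},{"grip":1,"xyz":[0,0,90],"angular":[0,0,-0.75]},{"grip":1,"xyz":[0,0,90],"angular":[0,0,-0.9]},{"grip":1,"xyz":[0,0,90],"angular":[0,0,-1.047]},{"grip":1,"xyz":[0,0,140],"angular":[0,0,-1.047]},{"grip":1,"xyz":[0,0,175],"angular":[0,0,-1.047]},{"grip":1,"xyz":[0,0,193],"angular":[0,0,-1.047]}]}}

```text
time_s: 3.2
tcp_pos: [0.5028, 0.3352, 0.0515]
ee_rot: [[-0.081, -0.997, -0.005], [-0.997, 0.081, -0.004], [0.004, 0.004, -1.0]]
wrist_force: [-0.4, 0.8, 0.4]
gripper_width: 1.001
gripper_force: 0.0
```

Request:
{"fn": "move_arm", "kwargs": {"series": [{"grip":1,"xyz":[0,0,0],"angular":[0,0,0]},{"grip":0.5,"xyz":[0,0,0],"angular":[0,0,0]},{"grip":0.4,"xyz":[0,0,0],"angular":[0,0,0]},{"grip":0.4,"xyz":[0,0,0],"angular":[0,0,0]},{"grip":0.4,"xyz":[0,0,0],"angular":[0,0,0]},{"grip":0.4,"xyz":[0,0,0],"angular":[0,0,0]}]}}

```text
time_s: 3.8
tcp_pos: [0.5048, 0.3383, 0.0553]
ee_rot: [[-0.079, -0.997, 0.001], [-0.997, 0.079, 0.001], [-0.001, -0.001, -1.0]]
wrist_force: [-0.1, 0.1, 0.6]
gripper_width: 0.632
gripper_force: 0.0
```

Request:
{"fn": "move_arm", "kwargs": {"series": [{"grip":0.3,"xyz":[0,0,0],"angular":[0,0,0]},{"grip":0.3,"xyz":[0,0,0],"angular":[0,0,0]},{"grip":0.3,"xyz":[0,0,0],"angular":[0,0,0]}]}}

```text
time_s: 4.1
tcp_pos: [0.5048, 0.3382, 0.0551]
ee_rot: [[-0.079, -0.997, 0.0], [-0.997, 0.079, 0.0], [-0.0, -0.0, -1.0]]
wrist_force: [-1.1, 0.2, 5.0]
gripper_width: 0.59
gripper_force: 29.8
```

Request:
{"fn": "move_arm", "kwargs": {"series": [{"grip":0.3,"xyz":[0,0,-30],"angular":[0,0,0]},{"grip":0.3,"xyz":[0,0,-60],"angular":[0,0,0]},{"grip":0.3,"xyz":[40,-6,-60],"angular":[0,0,0.03]},{"grip":0.3,"xyz":[80,-11,-60],"angular":[0,0,0.06]},{"grip":0.3,"xyz":[120,-17,-60],"angular":[0,0,0.09]},{"grip":0.3,"xyz":[155,-22,-60],"angular":[0,0,0.115]},{"grip":0.3,"xyz":[175,-25,-60],"angular":[0,0,0.115]},{"grip":0.3,"xyz":[183,-26,-60],"angular":[0,0,0.115]},{"grip":0.3,"xyz":[183,-26,-60],"angular":[0,0,0.115]},{"grip":0.3,"xyz":[183,-26,-60],"angular":[0,0,0.115]}]}}

```text
time_s: 5.1
tcp_pos: [0.5162, 0.1542, 0.1142]
ee_rot: [[-0.193, -0.981, -0.0], [-0.981, 0.193, 0.0], [-0.0, 0.0, -1.0]]
wrist_force: [-0.4, -0.1, -2.7]
gripper_width: 0.594
gripper_force: 29.9
```

Run:
```python
from h import *
for n in("wrist","top","side"):
    img,K,R,o=cap(n);np.savez(n+"1.npz",img=img,K=K,R=R,o=o)
    if n=="top":a=cv2.resize(img[170:275,240:340],(400,420),interpolation=2)
    if n=="side":b=cv2.resize(img[170:275,240:340],(400,420),interpolation=2)
    if n=="wrist":save("w1.png",img)
save("ts1.png",np.hstack([a,b]))
```

```text
(no output)
```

View pics/w1.png

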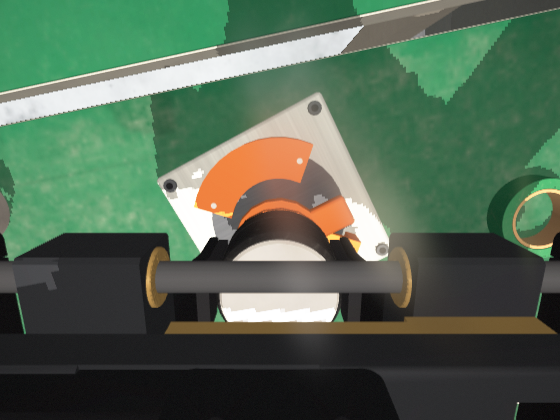

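View pics/ts1.png

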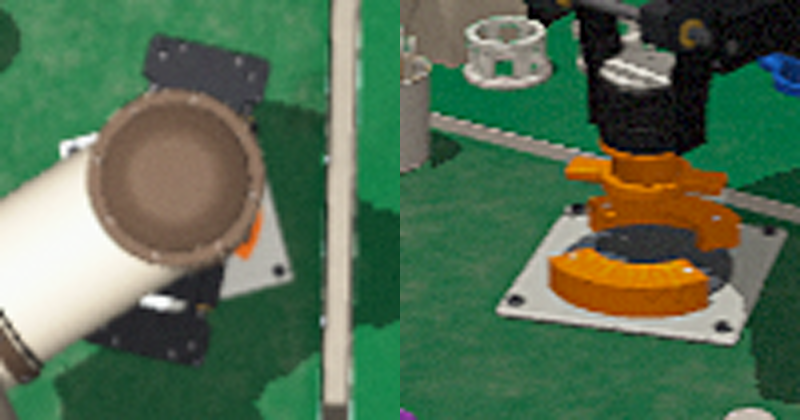

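The unit is held upright. In the wrist view one lug tip has corners at about (347,197) and (355,223). In the side view the lug tips are at about (282,213) and (321,216).

Run:
```python
from h import *
for n,p in(("wrist",[(347,197),(355,223)]),("side",[(282,212.5),(321,215.5)])):
    d=np.load(n+"1.npz");P=ray(p,d["K"],d["R"],d["o"],.068 if n=="wrist" else .064);m=P.mean(0);e=P[1]-P[0]
    print(n,P.round(4).tolist(),m,np.hypot(*e[:2]),np.degrees(np.arctan2(e[1],e[0])))
    if n=="wrist":print("centre->tip vs dock",m[:2]-[.5168,.157],np.degrees(np.arctan2(*(m[:2]-[.5168,.157])[::-1])))
d=np.load("wrist1.npz");img=d["img"];hsv=cv2.cvtColor(img,cv2.COLOR_RGB2HSV)
p=[(314.5,108),(170,186),(382,250)];print("holes",ray(p,d["K"],d["R"],d["o"],.008))
```

```text
wrist [[0.4743, 0.1346, 0.068], [0.472, 0.1505, 0.068]] [0.47313169 0.14257344 0.068     ] 0.01610521189097423 98.1827953823082
centre->tip vs dock [-0.04366831 -0.01442656] -161.7181572338689
side [[0.5543, 0.1733, 0.064], [0.4712, 0.1419, 0.064]] [0.51273473 0.15758034 0.064     ] 0.08884358476895904 -159.33712494670974
holes [[0.47756968 0.0824704  0.008     ]
 [0.59129044 0.11621324 0.008     ]
 [0.4440045  0.19641113 0.008     ]]
```

Request:
{"fn": "move_arm", "kwargs": {"series": [{"grip":0.3,"xyz":[0,-1.5,20],"angular":[0,0,0.03]},{"grip":0.3,"xyz":[0,-1.5,30],"angular":[0,0,0.03]},{"grip":0.3,"xyz":[0,-1.5,38],"angular":[0,0,0.03]},{"grip":0.3,"xyz":[0,-1.5,44],"angular":[0,0,0.03]},{"grip":0.3,"xyz":[0,-1.5,48],"angular":[0,0,0.03]},{"grip":0.3,"xyz":[0,-1.5,50],"angular":[0,0,0.03]},{"grip":0.3,"xyz":[0,-1.5,50.5],"angular":[0,0,0.03]},{"grip":0.3,"xyz":[0,-1.5,50.5],"angular":[0,0,0.03]}]}}

```text
time_s: 6.05
tcp_pos: [0.5179, 0.1534, 0.0643]
ee_rot: [[-0.222, -0.975, 0.001], [-0.975, 0.222, 0.0], [-0.0, -0.001, -1.0]]
wrist_force: [-0.0, 1.0, -3.4]
gripper_width: 0.594
gripper_force: 29.9
```

Request:
{"fn": "move_arm", "kwargs": {"series": [{"grip":0.3,"xyz":[0,0,0.7],"angular":[0,0,0]},{"grip":0.3,"xyz":[0,0,1.4],"angular":[0,0,0]},{"grip":0.3,"xyz":[0,0,1.4],"angular":[0,0,0]},{"grip":0.3,"xyz":[0,0,1.4],"angular":[0,0,0]}]}}

```text
time_s: 6.45
tcp_pos: [0.5178, 0.1534, 0.0632]
ee_rot: [[-0.222, -0.975, 0.001], [-0.975, 0.222, 0.0], [-0.0, -0.001, -1.0]]
wrist_force: [-0.4, 0.0, 1.3]
gripper_width: 0.593
gripper_force: 29.9
```

Request:
{"fn": "move_arm", "kwargs": {"series": [{"grip":0.3,"xyz":[0,0,0],"angular":[0,0,0.08]},{"grip":0.3,"xyz":[0,0,0],"angular":[0,0,0.17]},{"grip":0.3,"xyz":[0,0,0],"angular":[0,0,0.26]},{"grip":0.3,"xyz":[0,0,0],"angular":[0,0,0.35]},{"grip":0.3,"xyz":[0,0,0],"angular":[0,0,0.44]},{"grip":0.3,"xyz":[0,0,0],"angular":[0,0,0.53]},{"grip":0.3,"xyz":[0,0,0],"angular":[0,0,0.61]},{"grip":0.3,"xyz":[0,0,0],"angular":[0,0,0.68]},{"grip":0.3,"xyz":[0,0,0],"angular":[0,0,0.68]}]}}

```text
time_s: 7.35
tcp_pos: [0.5184, 0.1536, 0.0632]
ee_rot: [[-0.786, -0.619, 0.002], [-0.619, 0.786, 0.001], [-0.002, -0.001, -1.0]]
wrist_force: [-0.4, 0.2, 0.8]
gripper_width: 0.598
gripper_force: 29.9
```

```bash
python3 -c "
from h import *
s=r.sense();print(s['joints'],s['moment'],s['wrist_force'])"
```

```text
[ 3.37088156e+01  2.58497614e+01 -2.44252576e+01  3.53270001e-02
 -3.96218997e+01 -8.55050096e+01] [-0.05575426 -0.1573171  -0.00650622] [-0.39189915  0.15732969  0.80746955]
```

Turning freely, joint 6 at −85°. Continuing another ~40°.

Request:
{"fn": "move_arm", "kwargs": {"series": [{"grip":0.3,"xyz":[0,0,0],"angular":[0,0,0.08]},{"grip":0.3,"xyz":[0,0,0],"angular":[0,0,0.17]},{"grip":0.3,"xyz":[0,0,0],"angular":[0,0,0.26]},{"grip":0.3,"xyz":[0,0,0],"angular":[0,0,0.35]},{"grip":0.3,"xyz":[0,0,0],"angular":[0,0,0.44]},{"grip":0.3,"xyz":[0,0,0],"angular":[0,0,0.53]},{"grip":0.3,"xyz":[0,0,0],"angular":[0,0,0.61]},{"grip":0.3,"xyz":[0,0,0],"angular":[0,0,0.7]},{"grip":0.3,"xyz":[0,0,0],"angular":[0,0,0.7]},{"grip":0.3,"xyz":[0,0,0],"angular":[0,0,0.7]}]}}

```text
time_s: 8.35
tcp_pos: [0.5182, 0.1535, 0.0632]
ee_rot: [[-1.0, 0.03, 0.001], [0.03, 1.0, 0.0], [-0.001, 0.001, -1.0]]
wrist_force: [1.4, -0.7, 1.9]
gripper_width: 0.599
gripper_force: 29.9
```

Request:
{"fn": "move_arm", "kwargs": {"series": [{"grip":1,"xyz":[0,0,0],"angular":[0,0,0]},{"grip":1,"xyz":[0,0,0],"angular":[0,0,0]},{"grip":1,"xyz":[0,0,0],"angular":[0,0,0]},{"grip":1,"xyz":[0,0,0],"angular":[0,0,0]},{"grip":1,"xyz":[0,0,0],"angular":[0,0,0]},{"grip":1,"xyz":[0,0,-10],"angular":[0,0,0]},{"grip":1,"xyz":[0,0,-50],"angular":[0,0,0]},{"grip":1,"xyz":[0,0,-100],"angular":[0,0,0]},{"grip":1,"xyz":[0,0,-150],"angular":[0,0,0]},{"grip":1,"xyz":[0,0,-150],"angular":[0,0,0]}]}}

```text
time_s: 9.35
tcp_pos: [0.5215, 0.155, 0.2215]
ee_rot: [[-0.999, 0.031, 0.016], [0.032, 0.999, 0.007], [-0.015, 0.008, -1.0]]
wrist_force: [0.2, -0.2, -0.1]
gripper_width: 1.0
gripper_force: 0.0
```

Run:
```python
from h import *
img,K,R,o=cap("side");b=cv2.resize(img[170:275,240:340],(400,420),interpolation=2)
w,K,R,o=cap("wrist");save("f.png",np.hstack([cv2.resize(w,(400,420)),b]))
hsv=cv2.cvtColor(w,cv2.COLOR_RGB2HSV);print(r.sense()["tcp_pos"])
```

```text
[0.51796672 0.15361667 0.21486907]
```

View pics/f.png

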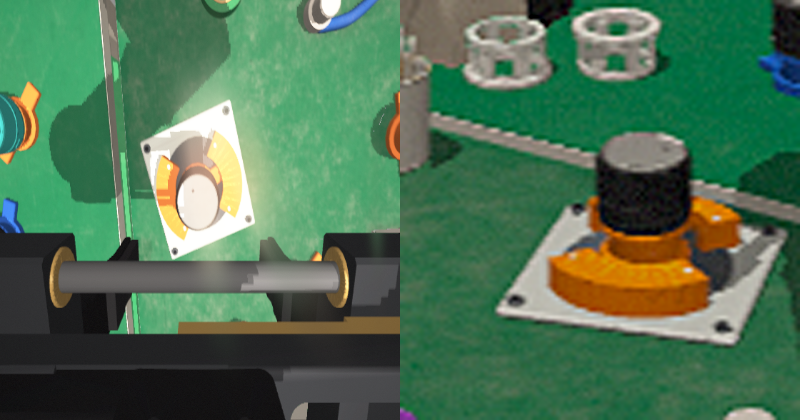

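The unit stands upright on the seat and the gaps are empty, so both lugs are under the lips. The gripper is clear.

```bash
python3 -c "
from station import r
print(r.finish_job())"
```

```text
the job is handed in; nothing more can be done
None
```

The orange-footed unit is seated in the dock, turned about 79° clockwise (by the wrist angle) so its lugs are under the lips, and released; I handed the job in after about 9.5 s without going near the blue unit, but no verdict came back.

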